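# Close up the charge controller and set its timer wheel

## Task

Lift the zinc anode block off the controller housing and lay it flat in the open steel tray. Then find the cover that matches the housing's one-way cutout (the other one is its mirror image), turn it to suit and seat it fully home in the cutout, flush. Last, roll the timer wheel on the housing over the top, away from the robot's side, until its one long lug stands straight up; leave everything else where it stands.

Things in the scene. Friction and masses are not known exactly. Their poses are not given: they have to be found in the camera images.
- housing: Fixed grey box, 60 mm high; origin on its underside below pocket, z up. In its frame (mm) it spans x -70..75, y -85..115, top at z 60. The L-shaped cutout in its top is 14 deep, 2 larger than the cover on every side, with a 4 mm 45 degree lead-in at the mouth. The timer wheel stands on top near the +y end between cheeks (36 long in x, outer faces 46 apart) 22 high.
- pocket (a point): Centre point on the floor of the cutout (46 mm above the housing's underside), axes parallel to the housing's. When the cover is home, its origin lies here and its axes are those of the housing.
- wheel_axis (a point): Point on the timer wheel's axis at mid-width, 10 mm above the housing's top, at x 8, y 88 mm in its frame; its y axis is the wheel's axis. Wheel: hub radius 26 mm, 30 mm wide; six radial lugs 60 degrees apart, each 8 mm thick and 30 mm wide; five reach radius 48 mm, the one long lug 62 mm.
- wheel (a joint): Timer wheel angle: 0 when the long lug stands straight up, negative while it leans to the robot's side (housing -x), growing as the wheel's top rolls away from the robot (housing +x). Starts at -1.75 to -0.85; end stops at -2.0 and 0.9. Friction about 0.06 N m, stays where it is left; roll it by pushing the sides of the lugs with shut fingers.
- cover: The loose cast aluminium cover that fits, about 0.3 kg: a flat L-shaped plate 14 mm thick with an upright grip rib. Origin on its underside below the rib's middle, z up. Plate (mm): main leg x -30..12, y -62..48; foot x 12..45, y 6..48. Rib x -7..7, y -30..30, z 14..50. Lies flat on the bench in one of two places, yaw -2.4 to -0.5 rad.
- other_cover: The mirror-image cover (foot at -y instead of +y), otherwise the same size, material and frame; does not fit. Leave it.
- anode: Zinc anode block, 110 (x) x 40 (y) x 32 (z) mm, about 0.65 kg, origin at the centre of its underside. At the start it lies on the housing's top face across the cutout, roughly along housing x.
- tray: Fixed open steel tray, 170 (x) x 130 (y) mm outside, walls 5 mm thick and 30 mm high, empty; origin at the centre of its underside.
- tray_in (a point): Centre of the tray's inner floor.
- jar: Blue glass fuse jar with metal lid, 66 mm diameter, 114 mm high, standing; origin at its underside. Bystander.
- insulator: White ribbed ceramic standoff insulator, 58 mm diameter, 90 mm high, standing; origin at its underside. Bystander.
- socket: Chrome socket wrench head, 38 mm diameter, 64 mm high, standing; origin at its underside. Bystander.
- spanner: Steel wrench, 170 mm long, lying on the bench behind the housing. Bystander.
- tin: Short steel tin, 60 mm diameter, 45 mm high; origin at its underside. Bystander.
Things that resemble listed ones, but are neither listed nor needed, are in the scene too. What is shaped like the anode but turquoise is not meant. What is shaped like the cover but yellow is not meant.

How it is judged (in metres and radians):
On the way, in this order (a step that is already met when the one before it is completed fails the run):
1. the anode block lies flat and let go in the tray (x of anode in the frame of tray_in between -0.075 and 0.075 m and y of anode in the frame of tray_in between -0.055 and 0.055 m and z of anode in the frame of tray_in below 0.006 m and angle between anode's own z axis and vertical below 0.1 rad and linear speed of anode below 0.03 m/s and contact force between the fingers and anode below 0.3 N), for 0.2 s.
2. the matching cover is home in the cutout and let go (horizontal distance between cover and pocket below 0.005 m and z of cover in the frame of pocket between -0.004 and 0.003 m and angle between the y axis of cover and the y axis of housing, either way round below 0.08 rad and angle between cover's own z axis and vertical below 0.05 rad and linear speed of cover below 0.03 m/s and contact force between the fingers and cover below 0.3 N), for 0.2 s.
3. the long lug of the timer wheel stands straight up (value of joint wheel between -0.17 and 0.17 rad and velocity of joint wheel between -0.1 and 0.1 rad/s), for 0.2 s.
At the end, for the whole second after the job is handed in: Anode flat on the tray floor (6 mm, tilt under 0.1 rad); matching cover in the cutout within 5 mm sideways, 3 mm in height and 0.08 rad of turn; both released and still; wheel at rest with its long lug within 0.17 rad of straight up (all of step 1 and all of step 2 and all of step 3); the robot touches nothing.
It fails at once if the other cover, jar, insulator, socket head, wrench or tin is pushed more than 30 mm from its place (distance of any of other_cover, jar, insulator, socket, spanner, tin from where it was at the start of the episode above 0.03 m).
It fails at once if the glass jar, the insulator or the socket head is tipped (angle between any of jar, insulator, socket's own z axis and vertical above 0.3 rad).
It also fails if it takes over 72 s, if anything falls off the work surface, if the arm or the gripper's body presses on something with over 40 N, if the wrist force passes 120 N, or if a joint passes its speed limit or range.

## Robot

A 6-joint arm with a two-finger parallel gripper is mounted at the origin on the work surface. World frame = base frame: x ahead of the robot, y to its left, z up, the work surface at z = 0. Lengths are in mm, angles in rad, forces in N, time in s.
With the tool pointing down it reaches from about 300 to 875 mm from the base axis. Payload 6.4 kg.
Tool frame: the origin (TCP) lies midway between the tips of the shut fingers; the grasp point (between the pads) lies 19 mm behind it (arm.grasp_offset is the distance from the TCP to the grasp point, in mm); z points along the fingers, y is the direction in which the jaws open and shut (so a half turn about z gives the same grasp; the last joint's range is limited). The gripper opens to 88 mm and grips with 3 to 60 N. Pads are 18 mm wide; open, the fingers measure 123 mm over their backs; the gripper's body (75 mm by 187 mm) begins 45 mm behind the grasp point.
Start: joints at [-1.542, 0.181, 1.607, -0, 1.354, -0.206], TCP at [133.788, -559.233, 238.714] pointing down, gripper open.
Joint ranges: [-2.99, 2.99], [-0.89, 2.07], [0.3, 2.58], [-1.14, 4.28], [0, 2.63], [-3.12, 3.12]. Speed limits (rad/s): [2.57, 2.57, 3.01, 3.14, 3.14, 3.14].

## Interface

Orientations are given as a unit quaternion [x, y, z, w].
In Python, from rig import status, imaging, finish_job, arm gives the robot as it stands. The module is installed in compiled form; this text tells all that it offers.
- The arm moves only by the tool apply_moves, never from a script. Its argument "motion" is text: rows parted by semicolons, each of 4 numbers parted by spaces: the shift along the tool's x, y, z in cm, then the turn about the tool's z in degrees. A call has 1 to 8 rows; each row shifts and turns the pose as measured when the row begins, along the tool's axes as they then stand; what a row does not reach is not made up. A row lasts 1/12 s, in which the tool goes at most 41.7 mm and 7.16 degrees, less where a joint would pass 70% of its speed; a pose out of reach is approached as far as the arm can. A call is refused whole if a number of a shift passes 4.17 or a number of a turn 7.16, either way. A call with a gripper value outside its range is refused whole. "gripper" is the gripper command: -1 is fully open, 1 is shut, values between are in proportion, set as the call begins (left out, the last holds). The fingers move at their own pace and stop on an object; the grip force is fixed at half the most. Time passes only in rows, so rows that do not move let the fingers close. It gives the time, the measured TCP pose, the force and the opening at its end, in the units of the state.
- status.observe(): the state, without advancing time (a new reading comes with each control period).
- imaging.grab_frame(name): name is "scene" or "side" or "wrist"; returns (picture, depth): 384x512x3 uint8, red, green, blue; 384x512 float32, mm along the optical axis (not along the pixel's ray), 0 where there is no reading.
- imaging.get_calibration(name): a dict with "fov_y" (degrees; the focal length in pixels is half the picture's height over the tangent of half this angle, whatever the lens; pixels are square), "cx", "cy" (the principal point, pixels), "R" (3x3) and "t" (3): a world point X has camera coordinates R X + t. Camera axes: x right, y down, z forward; pixel columns grow to the right and rows downward; lengths in mm; the calibration is good to about 2 mm. A picture is of the moment at which its call begins: read the wrist's pose just before it. get_calibration takes no time and is no camera call; for the wrist camera it gives the pose at the moment of the call.
- finish_job(): hands the job in, once; it reports no verdict.
The state is a dict: "t": time; "q": joint angles; "joint_vel": joint speeds; "joint_efforts": joint torques, N m; "ee_pos": TCP position; "ee_rot": TCP orientation; "force": force on the tool from outside, world axes, zero at the start; "ft_torque": the same for the moment, N m; "opening": finger opening in mm.
Only numpy, scipy, OpenCV 4.12 (cv2) and the standard library are available. Lean on these libraries where they do the work, as an engineer would, in place of code of your own. Each camera call takes 0.05 s, during which the arm holds its last target. There are 200 camera calls.

## Working session

There is one attempt and no reset: what is moved stays moved. The work goes in short steps, Python scripts to look and compute and a tool call to move; the robot and the scene stay as the last step left them, time stands still between calls to the robot, and variables do not carry over. Pictures are saved under pics/ and viewed, about 8 in all and at most 12, crops included, and the job is handed in when it is done.

Besides the shell and the picture viewer there is one more tool, called after "Call:" as name(argument=value, ...) on one line, values as JSON. apply_moves: Moves the arm, as the interface text tells. Its arguments: {"type":"object","properties":{"motion":{"type":"string"},"gripper":{"type":"number"}},"required":["motion"]}

```bash
mkdir -p pics; cat > h.py <<'E'
import numpy as np, cv2, json
from rig import status, imaging, finish_job, arm
def K(c):
    f=192/np.tan(np.radians(c["fov_y"])/2); return f
def grab(name,save=None):
    c=imaging.get_calibration(name); p,d=imaging.grab_frame(name)
    np.savez(f'{save or name}.npz',p=p,d=d,R=c["R"],t=c["t"],f=K(c),cx=c["cx"],cy=c["cy"])
    if save: cv2.imwrite(f'pics/{save}.png',p[:,:,::-1])
    return load(save or name)
def load(n): return np.load(f'{n}.npz')
def world(z):
    d=z['d'];v,u=np.mgrid[:384,:512]
    P=np.stack([(u-z['cx'])/z['f']*d,(v-z['cy'])/z['f']*d,d],-1)
    W=(P-z['t'])@z['R']; W[d==0]=np.nan; return W
def proj(z,X):
    c=np.asarray(X)@z['R'].T+z['t']; return c[...,:2]/c[...,2:]*z['f']+[z['cx'],z['cy']]
E
python3 - <<'E'
from h import *
s=status.observe();print({k:np.round(v,3) for k,v in s.items()})
print(arm.grasp_offset)
ims=[]
for n in('scene','side'):
    z=grab(n,n); c=imaging.get_calibration(n);print(n,c)
    ims.append(z['p'])
a=np.vstack([cv2.resize(i,(800,600)) for i in ims])
cv2.imwrite('pics/a.png',cv2.resize(ims[0],(800,600),interpolation=cv2.INTER_CUBIC)[:,:,::-1])
cv2.imwrite('pics/b.png',cv2.resize(ims[1],(800,600),interpolation=cv2.INTER_CUBIC)[:,:,::-1])
E
```

```text
{'t': np.float64(0.0), 'q': array([-1.542,  0.182,  1.608,  0.   ,  1.354, -0.206]), 'joint_vel': array([ 0.   , -0.001,  0.001, -0.   , -0.001, -0.   ]), 'joint_efforts': array([ 1.0000e-03, -4.3387e+01, -3.4185e+01,  7.0000e-02,  3.9000e-02,
       -0.0000e+00]), 'ee_pos': array([ 133.777, -558.67 ,  237.832]), 'ee_rot': array([ 0.993,  0.117,  0.   , -0.001]), 'force': array([ 0.382, -0.383,  0.425]), 'ft_torque': array([-0.022, -0.011, -0.023]), 'opening': np.float64(88.071)}
18.700000000000003
scene {'fov_y': 56.65349947788238, 'cx': 255.13773685817893, 'cy': 191.1082910575458, 'R': array([[ 0.53810945,  0.8428472 , -0.00684225],
       [ 0.6594788 , -0.42606691, -0.61931792],
       [-0.52490564,  0.3287485 , -0.7851105 ]]), 't': array([-257.05233176, -268.89539258, 1361.1229182 ])}
side {'fov_y': 46.22854608465832, 'cx': 262.9419674717199, 'cy': 193.84045221630328, 'R': array([[-0.92073988, -0.39002639,  0.01083878],
       [-0.20223145,  0.45328516, -0.86812154],
       [ 0.33367725, -0.80150607, -0.49623333]]), 't': array([ 461.39824097,  145.28932587, 1308.21623134])}
```

View pics/a.png

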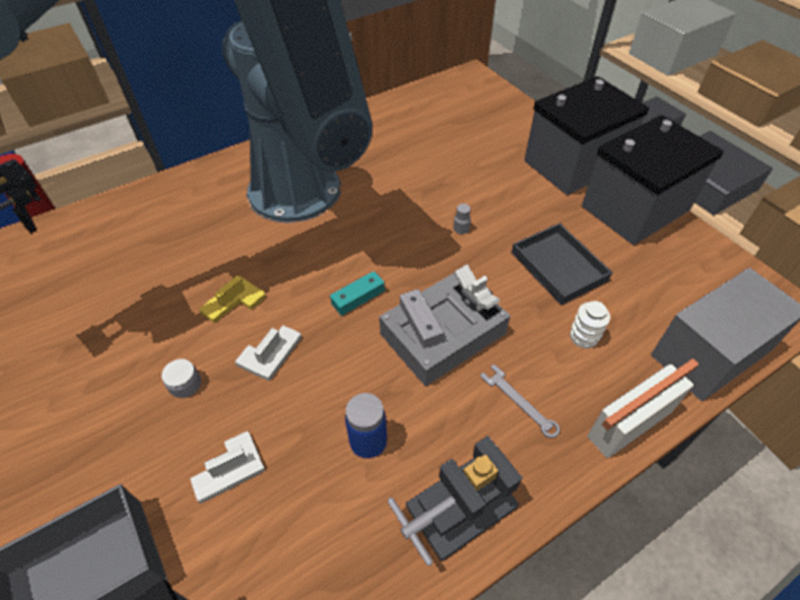

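View pics/b.png

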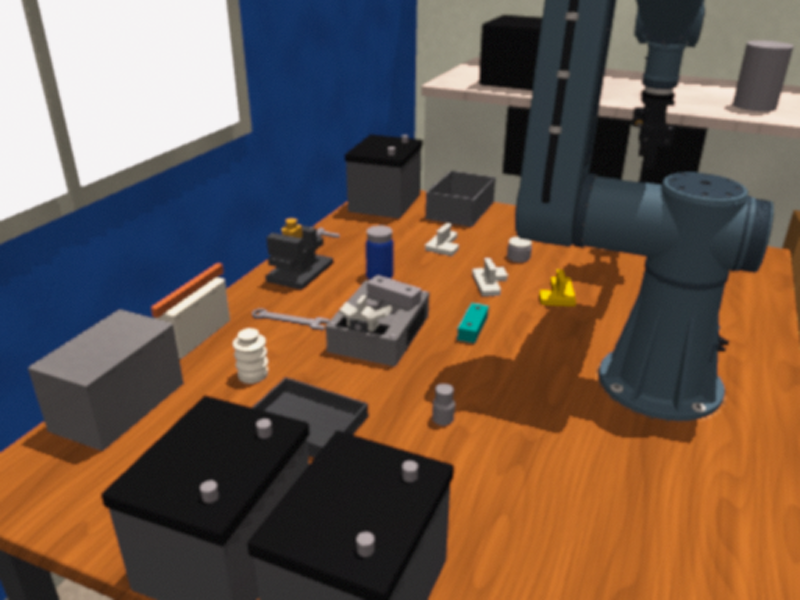

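The scene view (800x600) shows the housing with the grey anode at (422,318), the wheel at (478,288), the tray at (562,262), white covers at (268,350) and (230,465), and the turquoise and yellow decoys. Next I'll make an orthographic plan from the depth.

```bash
cat > plan.py <<'E'
from h import *
def ortho(names,x0,x1,y0,y1,s,zmax=400):
    H,W=int((x1-x0)*s),int((y1-y0)*s)
    img=np.zeros((H,W,3),np.uint8);hm=np.full((H,W),-50.)
    for n in names:
        z=load(n);k=4
        d=z['d'];w=world(z).astype(np.float32)
        w=cv2.resize(w,None,fx=k,fy=k,interpolation=cv2.INTER_LINEAR);c=cv2.resize(z['p'],None,fx=k,fy=k)
        P=w.reshape(-1,3);C=c.reshape(-1,3);m=np.isfinite(P).all(1)&(P[:,2]<zmax);P=P[m];C=C[m]
        r=((x1-P[:,0])*s).astype(int);q=((y1-P[:,1])*s).astype(int)
        m=(r>=0)&(r<H)&(q>=0)&(q<W);P,C,r,q=P[m],C[m],r[m],q[m]
        o=np.argsort(P[:,2]);P,C,r,q=P[o],C[o],r[o],q[o]
        u=P[:,2]>hm[r,q];hm[r[u],q[u]]=P[u,2];img[r[u],q[u]]=C[u]
    return img,hm
E
python3 - <<'E'
from plan import *
for n in('scene','side'):
    w=world(load(n)); 
    m=(abs(w[...,2])<25)&(w[...,0]>300)&(w[...,0]<800)&(abs(w[...,1])<400);print(n,np.percentile(w[m][:,2],[10,50,90]))
img,hm=ortho(['scene'],250,850,-550,450,0.8)
for v in range(300,850,100): cv2.putText(img,str(v),(0,int((850-v)*.8)),0,.4,(255,0,0));cv2.line(img,(0,int((850-v)*.8)),(800,int((850-v)*.8)),(0,255,0),1)
for v in range(-500,450,100): cv2.putText(img,str(v),(int((450-v)*.8),10),0,.4,(255,0,0));cv2.line(img,(int((450-v)*.8),0),(int((450-v)*.8),600),(0,255,0),1)
cv2.imwrite('pics/c.png',img[:,:,::-1])
E
```

```text
scene [-3.37837326 -1.13261769  2.42445444]
side [-1.51613162  0.92668455  8.32625212]
```

View pics/c.png

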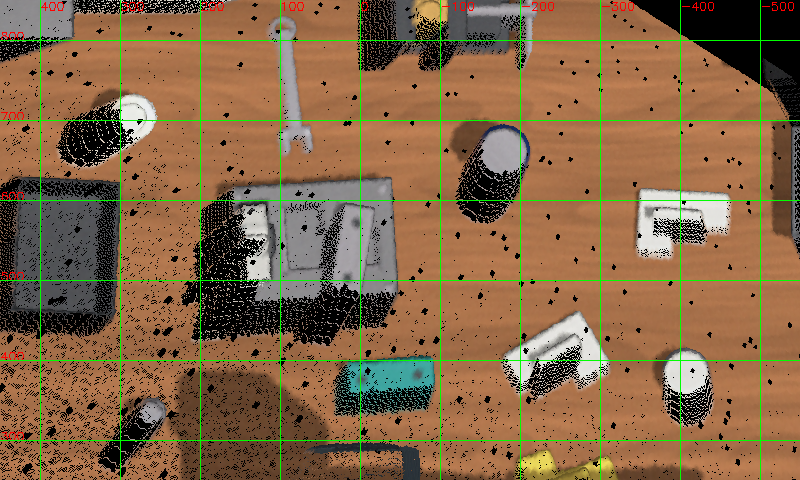

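The plan view (x up, y left) shows the matching cover near (400,-235), with its foot at the right-up end (yaw about -2.5). The mirror cover is near (580,-405), the housing origin is near (555,45), and the anode is near (550,10).

Call:
apply_moves(motion="3.1 -2.65 -0.5 0;3.1 -2.65 -0.5 0;3.1 -2.65 -0.5 0;3.1 -2.65 -0.5 0;3.1 -2.65 -0.5 0;3.1 -2.65 -0.5 0;3.1 -2.65 -0.5 0;2 -1.5 0 0")

```text
t: 0.77
ee_pos: [317.5, -303.8, 269.2]
ee_rot: [0.994, 0.111, -0.0, -0.005]
force: [0.3, 0.3, 0.8]
opening: 87.4
```

```bash
python3 - <<'E'
from h import *
s=status.observe();print(s['t'],s['ee_pos'],s['ee_rot'],s['joint_vel'])
z=grab('wrist','w1')
print(z['R'],z['t'],z['f'],'cam',-z['R'].T@z['t'])
print(proj(z,[[400,-235,0],[370,-290,0]]),(z['d']==0).mean(),np.median(z['d']))
E
```

```text
0.7667 [ 317.53106378 -303.75992599  269.19397332] [ 9.93793271e-01  1.11131966e-01 -4.04414829e-04 -4.94536720e-03] [ 0.66931792 -0.07275647  0.07489124 -0.00944361 -0.01083449  0.66014953]
[[ 0.22142442 -0.97512304 -0.01030906]
 [-0.93891019 -0.21603383  0.26791236]
 [-0.26347462 -0.04964306 -0.96338813]] [-364.12303786  186.49262613  487.3002465 ] 299.0435036866933 cam [ 384.11680706 -290.58497387  415.74182859]
[[222.12576682  83.36839015]
 [257.81673303 115.76229004]] 0.0041046142578125 385.45535
```

Call:
apply_moves(motion="3.1 -2.75 0 0;3.1 -2.75 0 0;3.1 -2.75 0 0;3.1 -2.75 0 0;3.1 -2.75 0 0;3.1 -2.75 0 0;3.1 -2.75 0 0;3.1 -2.75 0 0")

```text
t: 1.48
ee_pos: [508.8, -34.9, 269.9]
ee_rot: [0.994, 0.108, -0.001, -0.004]
force: [1.4, 0.1, 0.5]
opening: 88.2
```

Call:
apply_moves(motion="2.5 -2.3 0 0;1.5 -1.3 0 0;0.2 -0.2 0 6;0 0 0 7;0 0 0 7;0 0 0 3;0 0 0 0")

```text
t: 2.07
ee_pos: [545.1, 22.4, 265.7]
ee_rot: [0.995, -0.096, -0.005, -0.005]
force: [0.2, -0.1, 0.4]
opening: 88.3
```

```bash
python3 - <<'E'
from h import *
s=status.observe();print(s['t'],s['ee_pos'],s['ee_rot'],s['joint_vel'])
z=grab('wrist','w2'); z1=load('w1')
cv2.imwrite('pics/d.png',cv2.resize(np.vstack([z['p'],z1['p'][:300]]),None,fx=.87,fy=.87,interpolation=cv2.INTER_AREA)[:,:,::-1]) if 0 else None
a=cv2.resize(z['p'],(800,600),interpolation=cv2.INTER_CUBIC)
cv2.imwrite('pics/d.png',a[:,:,::-1])
E
```

```text
2.0667 [545.10810562  22.41068194 265.70889173] [ 0.99537835 -0.09577038 -0.00460869 -0.00536002] [ 0.00193921  0.01075876  0.00134032 -0.00042308 -0.00082514 -0.02861517]
```

View pics/d.png

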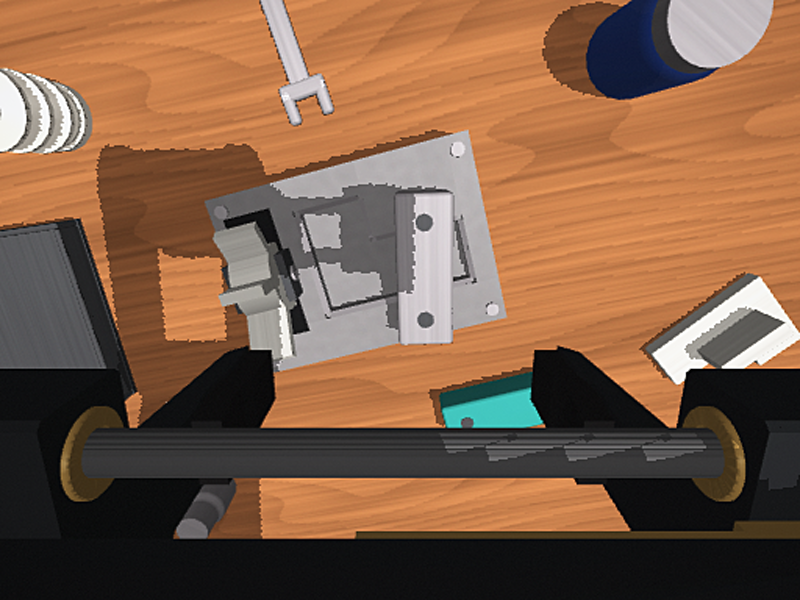

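The wrist view (800x600) shows the anode top corners at (397,193), (452,192), (452,344) and (400,345). The housing top corners are at (205,201), (469,130), (507,317) and (278,370), and the wheel's long lug leans to the robot's side.

```bash
cat >> h.py <<'E'
def ray(z,uv,h):
    uv=np.atleast_2d(uv)/1.5625-0.18
    d=np.c_[(uv-[z['cx'],z['cy']])/z['f'],np.ones(len(uv))]@z['R']; C=-z['R'].T@z['t']
    return C+d*((h-C[2])/d[:,2])[:,None]
E
python3 - <<'E'
from h import *
from plan import ortho
z=load('w2');w=world(z)
def med(u,v,r=3):
    u=int(u/1.5625);v=int(v/1.5625);return np.nanmedian(w[v-r:v+r+1,u-r:u+r+1].reshape(-1,3),0).round(1)
print('depth anode',med(425,260),'housing',med(480,250),med(300,350),'bench',med(560,250),med(200,330),'tray',med(40,280))
a=ray(z,[[397,193],[452,192],[452,344],[400,345]],92);print(a.round(1),a.mean(0))
v=(a[0]+a[1]-a[2]-a[3]);print('anode yaw',np.arctan2(v[1],v[0]))
hc=ray(z,[[205,201],[469,130],[507,317],[278,370]],60);print(hc.round(1))
m=np.array([[75,115],[75,-85],[-70,-85],[-70,115]],float)
def rigid(m,p):
    mc,pc=m.mean(0),p.mean(0);U,S,V=np.linalg.svd((m-mc).T@(p-pc));R=(V.T@np.diag([1,np.linalg.det(V.T@U.T)])@U.T);return np.arctan2(R[1,0],R[0,0]),pc-R@mc,(p-pc)-(m-mc)@R.T
for idx in([0,1,2,3],[0,1,2]):
    print('housing',rigid(m[idx],hc[idx,:2]))
# tray & wheel via scene depth
img,hm=ortho(['scene'],420,660,260,500,1)
mk=((hm>20)&(hm<40)).astype(np.uint8)
mk=cv2.morphologyEx(mk,cv2.MORPH_CLOSE,np.ones((5,5)))
c=max(cv2.findContours(mk,0,1)[0],key=cv2.contourArea);r=cv2.minAreaRect(c);print('tray',r,'center',660-r[0][1],500-r[0][0])
E
```

```text
depth anode [545.    7.3  92.5] housing [537.4 -34.8  60.3] [484.1 119.7  60.7] bench [ 5.114e+02 -1.113e+02  5.000e-01] [498.7 226.8   0.7] tray [573.4 353.    5.9]
[[593.2  17.8  92. ]
 [586.8 -18.4  92. ]
 [479.1  -0.8  92. ]
 [485.4  36.8  92. ]] [536.12125468   8.85873927  92.        ]
anode yaw -0.16812065569565363
[[612.5 160.2  60. ]
 [624.4 -39.7  60. ]
 [480.2 -48.1  60. ]
 [469.6 142.8  60. ]]
housing (np.float64(0.06874380231250402), array([545.23616933,  38.68082265]), array([[ 0.34062858,  1.66134766],
       [-1.45041456,  1.24191473],
       [-0.99232755,  2.86076158],
       [ 2.10211353, -5.76402397]]))
housing (np.float64(0.06030607220494257), array([544.67532578,  40.83667572]), array([[-0.10764952,  0.07443811],
       [-0.21466343, -0.23618189],
       [ 0.32231295,  0.16174378]]))
tray ((128.12081909179688, 120.79288482666016), (139.70431518554688, 176.23179626464844), 2.275456428527832) center 539.2071151733398 371.8791809082031
```

Call:
apply_moves(motion="-0.65 1.5 2 -1.4;0 0 4 0;0 0 4 0;0 0 3.5 0;0 0 2.5 0;0 0 0.5 0")

```text
t: 2.62
ee_pos: [537.9, 7.6, 98.9]
ee_rot: [0.997, -0.075, 0.001, -0.005]
force: [-0.6, -0.1, -0.5]
opening: 88.5
```

```bash
cat >> h.py <<'E'
def plan(x=None,y=None,zz=None,yaw=None):
    "cm/deg needed in tool axes to reach target"
    from scipy.spatial.transform import Rotation as Ro
    s=status.observe();R=Ro.from_quat(s['ee_rot']).as_matrix();p=s['ee_pos']
    cy=np.arctan2(R[1,0],R[0,0])
    d=np.array([p[i] if q is None else q for i,q in enumerate((x,y,zz))])-p
    print('t',round(s['t'],2),'pos',p.round(1),'yaw',round(cy,3),'zaxis',R[:,2].round(3),'force',np.round(s['force'],1),'open',round(float(s['opening']),1))
    print('need tool cm',(R.T@d/10).round(2),'turn',None if yaw is None else np.degrees(-((yaw-cy+np.pi)%(2*np.pi)-np.pi)).round(1))
E
python3 -c "
from h import *
plan(536,9,66,-.168)"
```

```text
t 2.62 pos [537.9   7.6  98.9] yaw -0.15 zaxis [ 0.003  0.009 -1.   ] force [-0.6 -0.1 -0.5] open 88.5
need tool cm [-0.21 -0.08  3.29] turn 1.0
```

Call:
apply_moves(motion="-0.2 -0.1 2 1;0 0 1.2 0;0 0 0.4 0")

```text
t: 2.87
ee_pos: [536.3, 8.4, 61.9]
ee_rot: [0.997, -0.082, 0.0, -0.005]
force: [-0.4, -1.1, 0.6]
opening: 88.1
```

Call:
apply_moves(motion="0 0 0 0;0 0 0 0;0 0 0 0;0 0 0 0;0 0 0 0;0 0 0 0", gripper=1)

```text
t: 3.37
ee_pos: [540.5, 7.3, 67.3]
ee_rot: [0.997, -0.081, 0.004, -0.004]
force: [0.1, 0.3, -0.2]
opening: 50.5
```

Call:
apply_moves(motion="0 0 0 0;0 0 0 0;0 0 0 0;0 0 0 0")

```text
t: 3.7
ee_pos: [541.0, 7.6, 68.2]
ee_rot: [0.997, -0.08, 0.005, -0.004]
force: [1.4, -0.3, -1.0]
opening: 40.1
```

Call:
apply_moves(motion="0 0 -1 0;0 0 -2 0;0 0 -2 0")

```text
t: 3.95
ee_pos: [533.9, 8.3, 113.0]
ee_rot: [0.997, -0.08, -0.003, -0.005]
force: [0.5, -0.6, -6.9]
opening: 39.7
```

```bash
python3 -c "
from h import *
plan(539,372,130,0)"
```

```text
t 3.95 pos [533.9   8.3 113. ] yaw -0.161 zaxis [-0.005  0.01  -1.   ] force [ 0.5 -0.6 -6.9] open 39.7
need tool cm [ -5.34 -36.    -1.33] turn -9.2
```

Call:
apply_moves(motion="0 0 -3.5 0;0 -0.5 -3.5 0;-0.6 -4 -0.6 -2.5;-0.6 -4.1 0 -2.5;-0.6 -4.1 0 -2.5;-0.6 -4.1 0 -2.5;-0.6 -4.1 0 0;-0.6 -4.1 0 0")

```text
t: 4.62
ee_pos: [511.7, 255.7, 197.9]
ee_rot: [1.0, 0.003, -0.005, -0.003]
force: [1.7, -1.3, -7.0]
opening: 39.4
```

```bash
python3 -c "
from h import *
plan(539,372,100,0.03)"
```

```text
t 4.62 pos [511.7 255.7 197.9] yaw 0.006 zaxis [-0.01   0.006 -1.   ] force [ 1.7 -1.3 -7. ] open 39.4
need tool cm [  2.91 -11.55   9.83] turn -1.4
```

Call:
apply_moves(motion="1.2 -3.9 0 -1.4;1.2 -3.9 0 0;0.5 -2.5 1 0;0 -0.5 3.5 0;0 0 3 0;0 0 0 0")

```text
t: 5.12
ee_pos: [529.0, 379.1, 119.8]
ee_rot: [1.0, 0.022, -0.009, -0.003]
force: [-2.5, -1.3, -8.5]
opening: 39.8
```

```bash
python3 - <<'E'
from h import *
plan(539,372,13,0.03)
z=grab('wrist','w3');cv2.imwrite('pics/e.png',cv2.resize(z['p'],(800,600))[:,:,::-1])
p=proj(z,[[539+a,372+b,30] for a,b in((85,65),(85,-65),(-85,-65),(-85,65))])*1.5625;print(p.round())
E
```

```text
t 5.12 pos [529.  379.1 119.8] yaw 0.044 zaxis [-0.017  0.006 -1.   ] force [-2.5 -1.3 -8.5] open 39.8
need tool cm [ 1.15  0.82 10.66] turn 0.8
[[287.  95.]
 [565. 108.]
 [522. 427.]
 [295. 417.]]
```

View pics/e.png

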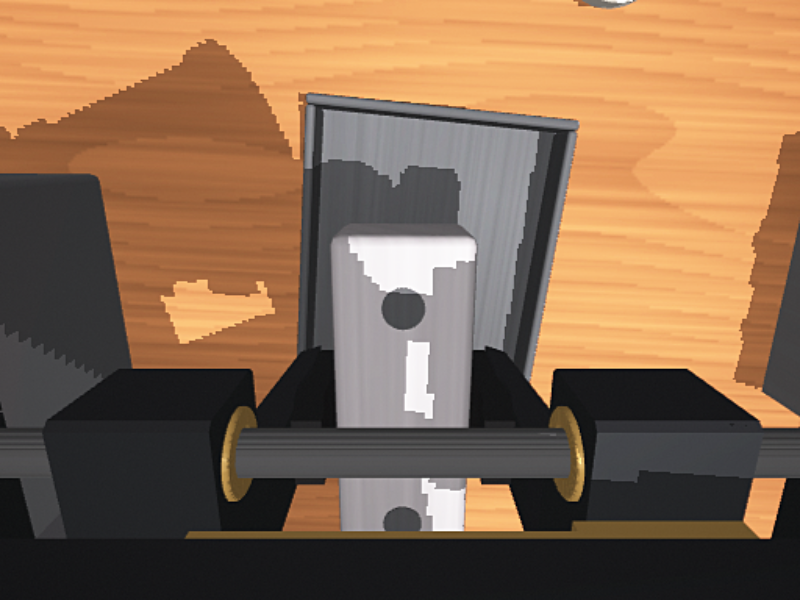

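The tray's far rim corners are at (303,95) and (577,122), so the tray centre is near (535,366) with yaw about -0.05.

Call:
apply_moves(motion="0.6 1.3 1 4.2;0.2 0 3 0;0.2 0 3 0;0 0 1.7 0;0 0 0.5 0")

```text
t: 5.58
ee_pos: [544.5, 366.3, 37.8]
ee_rot: [1.0, -0.017, -0.003, -0.004]
force: [-1.8, -0.8, -7.6]
opening: 39.8
```

```bash
python3 -c "
from h import *
plan(535,367,13,-0.03)"
```

```text
t 5.58 pos [544.5 366.3  37.8] yaw -0.035 zaxis [-0.007  0.009 -1.   ] force [-1.8 -0.8 -7.6] open 39.8
need tool cm [-0.94 -0.01  2.49] turn -0.3
```

Call:
apply_moves(motion="-0.9 0 1.2 0;0 0 0.7 0;0 0 0.4 0;0 0 0.2 0")

```text
t: 5.92
ee_pos: [539.1, 365.8, 17.7]
ee_rot: [1.0, -0.019, -0.001, -0.005]
force: [-0.0, -0.1, -7.2]
opening: 39.8
```

```bash
python3 -c "
from h import *
plan(535,367,13,-0.03)"
```

```text
t 5.92 pos [539.1 365.8  17.7] yaw -0.037 zaxis [-0.003  0.01  -1.   ] force [-0.  -0.1 -7.2] open 39.8
need tool cm [-0.41 -0.1   0.47] turn -0.4
```

Call:
apply_moves(motion="0 0 0.4 0;0 0 0.3 0;0 0 0.1 0")

```text
t: 6.17
ee_pos: [542.0, 366.6, 13.3]
ee_rot: [1.0, -0.019, 0.001, -0.006]
force: [-3.3, -1.2, -0.8]
opening: 39.7
```

Call:
apply_moves(motion="0 0 0 0;0 0 0 0;0 0 0 0", gripper=-0.35)

```text
t: 6.42
ee_pos: [545.9, 368.3, 17.5]
ee_rot: [1.0, -0.019, 0.005, -0.008]
force: [-0.6, -0.2, 0.0]
opening: 57.5
```

Call:
apply_moves(motion="0 0 0 0;0 0 -1 0;0 0 -4 0;0 0 -4 0;0 0 -4 0;0 0 -4 0")

```text
t: 6.92
ee_pos: [539.8, 363.4, 186.6]
ee_rot: [1.0, -0.019, -0.002, -0.005]
force: [0.5, 0.1, -0.1]
opening: 59.5
```

```bash
python3 - <<'E'
from h import *
plan(420,-150,250,-0.98)
z=grab('scene','s2');z=load('s2');w=world(z)
m=(abs(w[...,0]-537)<40)&(abs(w[...,1]-366)<12);print('anode top z',np.nanpercentile(w[m][:,2],[10,50,90]))
# cover from scene & w1 & w2: white pixels
for n in('scene','w1','w2'):
    z=load(n);w=world(z);g=z['p'].astype(int)
    m=(g.min(2)>110)&(g.max(2)-g.min(2)<40)&(abs(w[...,0]-400)<90)&(abs(w[...,1]+235)<90)&(w[...,2]>8)&(w[...,2]<22)
    P=w[m];print(n,m.sum(),np.median(P,0).round(1) if m.sum() else '')
E
```

```text
t 6.92 pos [539.8 363.4 186.6] yaw -0.038 zaxis [-0.004  0.009 -1.   ] force [ 0.5  0.1 -0.1] open 59.5
need tool cm [-10.06  51.7   -6.77] turn 54.0
anode top z [ 35.26701298 331.83670485 538.45985808]
scene 468 [ 415.  -256.7   12.6]
w1 3147 [ 408.1 -256.5   14.6]
w2 1849 [ 416.4 -237.5   14.5]
```

Call:
apply_moves(motion="-1 3.9 -0.8 0;-1 3.9 -0.8 0;-1 3.9 -0.8 0;-1 3.9 -0.8 0;-1 3.9 -0.8 0;-1 3.9 -0.8 0;-1 3.9 -0.8 0;-1 3.9 -0.8 0", gripper=-0.35)

```text
t: 7.63
ee_pos: [454.7, 57.1, 265.8]
ee_rot: [1.0, -0.012, 0.016, -0.011]
force: [1.1, -0.7, 0.6]
opening: 59.4
```

Call:
apply_moves(motion="-1 3.9 0 0;-1 3.9 0 0;-1 3.9 0 0;-1 3.9 0 0;-1 3.9 0 0;-1 3.9 0 0;0 0 0 7;0 0 0 7")

```text
t: 8.3
ee_pos: [384.1, -192.6, 270.3]
ee_rot: [0.99, -0.138, 0.027, -0.006]
force: [-0.5, 0.0, -0.9]
opening: 59.7
```

Call:
apply_moves(motion="0 0 0 7;0 0 0 7;0 0 0 7;0 0 0 7;0 0 0 7;0 0 0 2")

```text
t: 8.8
ee_pos: [383.4, -196.6, 275.7]
ee_rot: [0.891, -0.453, 0.028, -0.013]
force: [0.0, 0.7, 0.2]
opening: 59.2
```

```bash
python3 -c "
from h import *
plan(388,-221,250,-0.93)"
```

```text
t 8.8 pos [ 383.4 -196.6  275.7] yaw -0.941 zaxis [ 0.062 -0.003 -0.998] force [0.  0.7 0.2] open 59.2
need tool cm [2.14 1.19 2.6 ] turn -0.6
```

```bash
cat > fit.py <<'E'
from h import *
from scipy.optimize import minimize
# cover outline polygon (plate), rib rectangle; fit by image-mask overlap at height
PL=np.array([[-30,-62],[12,-62],[12,6],[45,6],[45,48],[-30,48]],float)
def put(poly,p,h):
    c,s=np.cos(p[2]),np.sin(p[2]);return np.c_[poly@np.array([[c,s],[-s,c]])+p[:2],np.full(len(poly),h)]
def fit(n,p0,h=14,name='cov'):
    z=load(n);w=world(z);g=z['p'].astype(int)
    top=(abs(w[...,2]-h)<4)&(np.hypot(w[...,0]-p0[0],w[...,1]-p0[1])<110)&(g.max(2)-g.min(2)<50)
    P=w[top][:,:2]
    # also rib top points
    rt=(w[...,2]>h+30)&(w[...,2]<h+42)&(np.hypot(w[...,0]-p0[0],w[...,1]-p0[1])<70)
    Q=w[rt][:,:2]
    poly=PL.astype(np.float32);rib=np.array([[-7,-30],[7,-30],[7,30],[-7,30]],np.float32)
    def loc(P,p):
        c,s=np.cos(p[2]),np.sin(p[2]);return ((P-p[:2])@np.array([[c,-s],[s,c]])).astype(np.float32)
    def sd(pl,L): return np.array([cv2.pointPolygonTest(pl,(float(a),float(b)),True) for a,b in L])
    Ps=P[::max(1,len(P)//500)];Qs=Q[::max(1,len(Q)//200)]
    C=-z['R'].T@z['t']
    # silhouette: also sample bench points must be outside
    be=(abs(w[...,2])<5)&(np.hypot(w[...,0]-p0[0],w[...,1]-p0[1])<100)&(g.max(2)-g.min(2)>60);B=w[be]
    B=B+(C-B)*((h-B[:,2])/(C[2]-B[:,2]))[:,None]; B=B[:,:2];Bs=B[::max(1,len(B)//1500)]
    def cost(p):
        e=np.minimum(sd(poly,loc(Ps,p)),0);b=np.maximum(sd(poly,loc(Bs,p)),0);q=np.minimum(sd(rib,loc(Qs,p)),0)
        return (abs(e).sum()+b.sum()+abs(q).sum())
    best=None
    for d in(-.15,0,.15):
        r=minimize(cost,np.array(p0)+[0,0,d],method='Nelder-Mead',options=dict(initial_simplex=np.array(p0)+[0,0,d]+np.array([[0,0,0],[15,0,0],[0,15,0],[0,0,.15]]),xatol=.02,fatol=.1))
        if best is None or r.fun<best.fun:best=r
    print(name,n,best.x.round(3),'cost',round(best.fun,1),'n',len(Ps),len(Qs),len(Bs),'ztop',np.median(w[top][:,2]).round(1),'rib',np.median(w[rt][:,2]).round(1) if rt.sum() else '')
    return best.x
E
python3 - <<'E'
from fit import *
z=grab('wrist','w4')
p=fit('w4',[400,-237,-2.5]); fit('scene',[400,-237,-2.5]); fit('w1',[400,-237,-2.5])
im=cv2.resize(z['p'],(800,600),interpolation=cv2.INTER_CUBIC)
for pl,h in((PL,14),(np.array([[-7,-30],[7,-30],[7,30],[-7,30.]]),50)):
    cv2.polylines(im,[((proj(z,put(pl,p,h))+.18)*1.5625*16).astype(int)],True,(255,0,0),1,cv2.LINE_AA,4)
cv2.imwrite('pics/f.png',im[:,:,::-1])
E
```

```text
cov w4 [ 408.946 -248.478   -2.608] cost 0.0 n 571 287 1612 ztop 14.6 rib 50.5
cov scene [ 412.092 -247.866   -2.612] cost 12.6 n 454 99 2042 ztop 12.7 rib 47.9
cov w1 [ 408.997 -248.601   -2.605] cost 0.2 n 530 234 1634 ztop 14.6 rib 50.5
```

View pics/f.png

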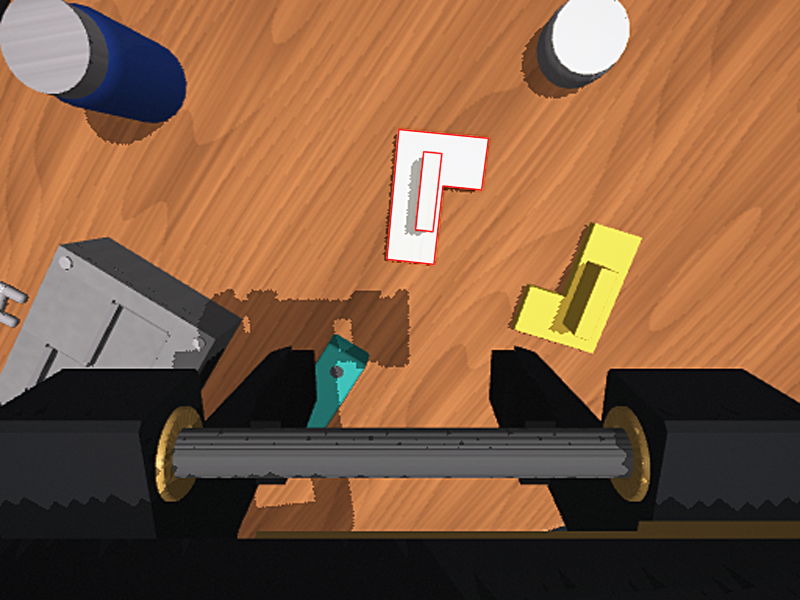

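The fit overlay sits exactly on the cover (rib at (428,190)), which puts it at (409,-248.5) with yaw -2.607.

```bash
python3 -c "
from h import *
plan(409,-248.5,100,-1.036)"
```

```text
t 8.85 pos [ 383.5 -196.7  275.8] yaw -0.939 zaxis [ 0.062 -0.003 -0.998] force [0.2 0.5 0.8] open 59.4
need tool cm [ 4.99  1.86 17.72] turn 5.5
```

Call:
apply_moves(motion="2.5 0.9 1.5 3;2.5 0.9 1.5 2.5;0 0 3.5 0;0 0 3.5 0;0 0 3 0;0 0 0 0")

```text
t: 9.35
ee_pos: [410.3, -255.0, 151.5]
ee_rot: [0.87, -0.492, 0.038, -0.011]
force: [-0.7, 1.0, -0.7]
opening: 59.3
```

```bash
python3 -c "
from h import *
plan(409,-248.5,80,-1.036)"
```

```text
t 9.35 pos [ 410.3 -255.   151.5] yaw -1.031 zaxis [ 0.076 -0.018 -0.997] force [-0.7  1.  -0.7] open 59.3
need tool cm [-1.01  0.18  7.1 ] turn 0.3
```

Call:
apply_moves(motion="-0.5 0 -4 0;-0.5 0 -4 0;0 0 -4 0")

```text
t: 9.6
ee_pos: [391.1, -239.1, 265.4]
ee_rot: [0.871, -0.491, 0.026, -0.015]
force: [0.4, -1.2, 0.3]
opening: 59.6
```

Call:
apply_moves(motion="0 0 0 0;0 0 0 0;0 0 0 0")

```text
t: 9.85
ee_pos: [394.7, -242.7, 281.3]
ee_rot: [0.871, -0.489, 0.037, -0.011]
force: [0.2, 0.0, -0.0]
opening: 59.6
```

Call:
apply_moves(motion="0 0 1.5 0;0 0 1.5 0;0 0 1.5 0;0 0 1.5 0;0 0 1.5 0;0 0 1.5 0;0 0 1.5 0;0 0 1.5 0")

```text
t: 10.52
ee_pos: [405.0, -245.4, 160.7]
ee_rot: [0.873, -0.487, 0.041, -0.009]
force: [-0.1, 0.2, 0.1]
opening: 59.6
```

```bash
python3 -c "
from h import *
plan(409,-248.5,80,-1.036)"
```

```text
t 10.52 pos [ 405.  -245.4  160.7] yaw -1.019 zaxis [ 0.08  -0.023 -0.997] force [-0.1  0.2  0.1] open 59.6
need tool cm [-0.03  0.28  8.08] turn 1.0
```

Call:
apply_moves(motion="3.6 -1.9 0 0;3.6 -1.9 0 0;3.6 -1.9 0 0;3.6 -1.9 0 0")

```text
t: 10.85
ee_pos: [535.5, -316.7, 156.1]
ee_rot: [0.873, -0.486, 0.024, -0.013]
force: [0.4, -1.2, 0.2]
opening: 59.4
```

Call:
apply_moves(motion="-0.9 0.5 0 0;-0.9 0.5 0 0;-0.9 0.5 0 0;-0.9 0.5 0 0;-0.9 0.5 0 0;-0.9 0.5 0 0;-0.9 0.5 0 0;-0.9 0.5 0 0")

```text
t: 11.52
ee_pos: [460.2, -273.4, 142.2]
ee_rot: [0.874, -0.485, 0.018, -0.015]
force: [0.1, 0.7, 0.6]
opening: 59.1
```

```bash
python3 -c "
from h import *
plan(409,-248.5,80,-1.036)"
```

```text
t 11.52 pos [ 460.2 -273.4  142.2] yaw -1.013 zaxis [ 0.046  0.01  -0.999] force [0.1 0.7 0.6] open 59.1
need tool cm [-4.92  3.29  6.  ] turn 1.3
```

Call:
apply_moves(motion="3.6 -1.9 0 0;3.6 -1.9 0 0;2 -1 0 0;-0.5 0.3 0 0;-0.8 0.4 0 0;-0.8 0.4 0 0;-0.8 0.4 0 0;-0.8 0.4 0 0")

```text
t: 12.18
ee_pos: [494.5, -288.1, 136.9]
ee_rot: [0.875, -0.484, 0.005, -0.018]
force: [1.1, 0.0, 0.1]
opening: 59.6
```

Call:
apply_moves(motion="-1.2 0.7 0 0;-1.2 0.7 0 0;-1.2 0.7 0 0;-1.2 0.7 0 0;-1.2 0.7 0 0;-1.2 0.7 0 0;-1.2 0.7 0 0;-1.2 0.7 0 0")

```text
t: 12.85
ee_pos: [376.3, -220.8, 133.7]
ee_rot: [0.875, -0.483, 0.002, -0.019]
force: [-0.4, -0.4, -0.2]
opening: 59.7
```

```bash
python3 -c "
from h import *
plan(409,-248.5,80,-1.036)"
```

```text
t 12.85 pos [ 376.3 -220.8  133.7] yaw -1.009 zaxis [ 0.022  0.031 -0.999] force [-0.4 -0.4 -0.2] open 59.7
need tool cm [ 4.16 -1.1   5.35] turn 1.6
```

Call:
apply_moves(motion="-1.9 -3.6 0 0;-1.9 -3.6 0 0;-1.9 -3.6 0 0;-1 -1.8 0 0;0.6 1.1 0 0;0.6 1.1 0 0;0.6 1.1 0 0;0.6 1.1 0 0")

```text
t: 13.52
ee_pos: [404.8, -126.4, 134.9]
ee_rot: [0.874, -0.485, -0.0, -0.019]
force: [-0.1, -1.0, 0.6]
opening: 59.6
```

```bash
python3 -c "
from h import *
plan(409,-248.5,80,-1.036)"
```

```text
t 13.52 pos [ 404.8 -126.4  134.9] yaw -1.012 zaxis [ 0.018  0.034 -0.999] force [-0.1 -1.   0.6] open 59.6
need tool cm [10.68  6.29  5.08] turn 1.4
```

Call:
apply_moves(motion="2 1.2 0 0.7;2 1.2 0 0.7;2 1.2 0 0;2 1.2 0 0;1.5 0.8 0 0;0.5 0.3 0.5 0;0 0 1 0;0 0 1 0")

```text
t: 14.18
ee_pos: [391.6, -236.6, 103.9]
ee_rot: [0.868, -0.495, -0.001, -0.019]
force: [-0.5, 0.4, -0.1]
opening: 59.2
```

```bash
python3 -c "
from h import *
plan(409,-248.5,20,-1.036)"
```

```text
t 14.18 pos [ 391.6 -236.6  103.9] yaw -1.037 zaxis [ 0.018  0.033 -0.999] force [-0.5  0.4 -0.1] open 59.2
need tool cm [ 2.07 -0.62  8.38] turn -0.0
```

Call:
apply_moves(motion="1.1 -0.4 1 0;0.8 -0.2 1 0;0 0 1 0;0 0 1 0;0 0 1 0;0 0 0.5 0")

```text
t: 14.68
ee_pos: [402.1, -235.6, 39.1]
ee_rot: [0.87, -0.493, -0.006, -0.021]
force: [-0.9, 0.2, 0.2]
opening: 59.1
```

```bash
python3 -c "
from h import *
plan(409,-248.5,20,-1.036)"
```

```text
t 14.68 pos [ 402.1 -235.6   39.1] yaw -1.032 zaxis [ 0.01   0.042 -0.999] force [-0.9  0.2  0.2] open 59.1
need tool cm [1.52 0.13 1.86] turn 0.3
```

Call:
apply_moves(motion="1 0.1 0.8 0.3;0.5 0 0.5 0;0.2 0 0.2 0")

```text
t: 14.93
ee_pos: [408.2, -245.5, 20.0]
ee_rot: [0.869, -0.494, -0.009, -0.022]
force: [-0.0, 0.0, -0.5]
opening: 59.4
```

```bash
python3 -c "
from h import *
plan(409,-248.5,20,-1.036)"
```

```text
t 14.93 pos [ 408.2 -245.5   20. ] yaw -1.034 zaxis [ 0.007  0.047 -0.999] force [-0.   0.  -0.5] open 59.4
need tool cm [ 0.3   0.09 -0.01] turn 0.1
```

Call:
apply_moves(motion="0.2 0.1 0 0;0 0 0 0;0 0 0 0;0 0 0 0;0 0 0 0;0 0 0 0;0 0 0 0;0 0 0 0", gripper=1)

```text
t: 15.6
ee_pos: [408.5, -247.4, 21.0]
ee_rot: [0.869, -0.494, -0.008, -0.022]
force: [-1.8, -0.5, 0.8]
opening: 13.9
```

Call:
apply_moves(motion="0 0 0 0;0 0 -0.5 0;0 0 -1 0;0 0 -1.5 0;0 0 -1.5 0;0 0 -1.5 0")

```text
t: 16.1
ee_pos: [404.5, -246.4, 80.2]
ee_rot: [0.869, -0.494, -0.014, -0.024]
force: [-1.3, 0.2, -3.6]
opening: 14.0
```

```bash
python3 -c "
from h import *
plan(500,-200,150,1.631)"
```

```text
t 16.1 pos [ 404.5 -246.4   80.2] yaw -1.033 zaxis [-0.001  0.055 -0.998] force [-1.3  0.2 -3.6] open 14.0
need tool cm [  0.57 -10.77  -6.72] turn -152.7
```

Call:
apply_moves(motion="0 0 -2 -7;0 0 -2 -7;0 0 -2 -7;0 0 -1 -7;0 0 0 -7;0 0 0 -7;0 0 0 -7;0 0 0 -7")

```text
t: 16.77
ee_pos: [404.6, -250.1, 161.9]
ee_rot: [1.0, -0.017, 0.001, -0.025]
force: [-0.7, -0.0, -4.6]
opening: 13.8
```

Call:
apply_moves(motion="0 0 0 -7;0 0 0 -7;0 0 0 -7;0 0 0 -7;0 0 0 -7;0 0 0 -7;0 0 0 -7;0 0 0 -7")

```text
t: 17.43
ee_pos: [402.5, -247.4, 165.3]
ee_rot: [0.885, 0.464, 0.014, -0.023]
force: [-0.2, 1.1, -3.1]
opening: 13.7
```

```bash
python3 -c "
from h import *
plan(545,-130,170,1.631)"
```

```text
t 17.43 pos [ 402.5 -247.4  165.3] yaw 0.965 zaxis [ 0.003  0.053 -0.999] force [-0.2  1.1 -3.1] open 13.7
need tool cm [17.77  5.03  0.19] turn -38.2
```

Call:
apply_moves(motion="0 0 -0.5 -7;0 0 -0.5 -7;0 0 -0.5 -7;0 0 -0.5 -7;0 0 0 -7;0 0 0 -3")

```text
t: 17.93
ee_pos: [400.3, -246.0, 187.9]
ee_rot: [0.679, 0.734, 0.021, -0.019]
force: [-0.7, 0.3, -4.0]
opening: 13.9
```

Call:
apply_moves(motion="3.3 1.9 0 0;3.3 1.9 0 0;3.3 1.9 0 0;3.3 1.9 0 0;3.3 1.9 0 0;3.3 1.9 0 0;3.3 1.9 0 0;2 1 0 0")

```text
t: 18.6
ee_pos: [524.1, 21.2, 206.8]
ee_rot: [0.682, 0.731, 0.02, -0.017]
force: [0.1, -0.9, -3.6]
opening: 13.7
```

```bash
python3 -c "
from h import *
plan(544.7,40.8,120,1.631)"
```

```text
t 18.6 pos [524.1  21.2 206.8] yaw 1.64 zaxis [ 0.002  0.054 -0.999] force [ 0.1 -0.9 -3.6] open 13.7
need tool cm [1.35 2.14 8.78] turn 0.5
```

Call:
apply_moves(motion="0.3 0.7 1.5 0.5;0.3 0.5 1.5 0;0 0.3 1.5 0;0 0 1.5 0;0 0 1.5 0;0 0 1 0")

```text
t: 19.1
ee_pos: [541.7, 41.8, 125.4]
ee_rot: [0.681, 0.732, 0.023, -0.016]
force: [0.5, 0.1, -4.2]
opening: 13.6
```

```bash
python3 -c "
from h import *
plan(544.7,40.8,105,1.631)
s=grab('scene','s3');d=grab('side','d3')
for z,n in((s,'s'),(d,'d')):
    c=proj(z,[545,41,70]).astype(int);print(n,c)
    a=z['p'][c[1]-75:c[1]+75,c[0]-100:c[0]+100];globals()[n+'c']=cv2.resize(a,(800,600),interpolation=cv2.INTER_CUBIC)
cv2.imwrite('pics/g.png',np.vstack([cv2.resize(sc,(400,300),interpolation=cv2.INTER_AREA),cv2.resize(dc,(400,300),interpolation=cv2.INTER_AREA)])[:,:,::-1])"
```

```text
t 19.1 pos [541.7  41.8 125.4] yaw 1.643 zaxis [ 0.008  0.055 -0.998] force [ 0.5  0.1 -4.2] open 13.6
need tool cm [-0.23  0.27  2.03] turn 0.7
s [279 201]
d [245 191]
```

View pics/g.png

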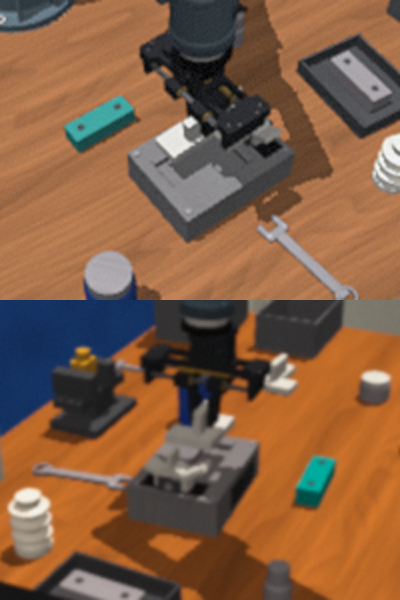

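The scene and side crops show the anode lying flat in the tray and the cover held over the housing, leaning slightly. I'll measure the held cover from the depth.

```bash
python3 - <<'E'
from fit import *
for n in('s3','d3'):
    z=load(n);w=world(z);g=z['p'].astype(int)
    m=(g.max(2)-g.min(2)<45)&(g.min(2)>60)&(np.hypot(w[...,0]-545,w[...,1]-41)<90)&(w[...,2]>98)&(w[...,2]<135)
    P=w[m];print(n,len(P))
    rng=np.random.default_rng(0);best=None
    for i in range(800):
        a=P[rng.choice(len(P),3,False)];nn=np.cross(a[1]-a[0],a[2]-a[0]);l=np.linalg.norm(nn)
        if l<200: continue
        nn/=l;nn*=np.sign(nn[2])
        if nn[2]<.95: continue
        k=abs((P-a[0])@nn)<2
        if best is None or k.sum()>best.sum(): best=k
    Q=P[best];c=Q.mean(0);nn=np.linalg.svd(Q-c)[2][2];nn*=np.sign(nn[2])
    print('plane n',nn.round(3),'c',c.round(1),'inl',len(Q), 'ext',Q.min(0).round(0),Q.max(0).round(0))
    # housing top in this cam
    hpts=(np.hypot(w[...,0]-545,w[...,1]-41)<130)&(abs(w[...,2]-60)<6);print('housing top z',np.median(w[hpts][:,2]))
    # outline in housing frame
    th=.060;q=(Q[:,:2]-[544.7,40.8])@np.array([[np.cos(th),-np.sin(th)],[np.sin(th),np.cos(th)]])
    print('in housing frame pct x',np.percentile(q[:,0],[1,99]).round(1),'y',np.percentile(q[:,1],[1,99]).round(1))
    im=np.zeros((150,150),np.uint8);im[(75-q[:,0]).astype(int).clip(0,149),(75-q[:,1]).astype(int).clip(0,149)]=255
    cv2.imwrite(f'pics/o_{n}.png',cv2.resize(im,(400,400)))
cv2.imwrite('pics/o.png',np.hstack([cv2.imread(f'pics/o_{n}.png') for n in('s3','d3')]))
E
```

```text
s3 331
plane n [-0.029 -0.055  0.998] c [539.3   4.9 114. ] inl 171 ext [515. -20. 111.] [572.  59. 119.]
housing top z 58.66187655947484
in housing frame pct x [-31.3  21.4] y [-59.1  13.9]
d3 360
plane n [-0.009 -0.087  0.996] c [537.3  58.5 118.5] inl 179 ext [506. -12. 111.] [583.  98. 124.]
housing top z 60.24259840900375
in housing frame pct x [-34.2  36.9] y [-50.6  55. ]
```

View pics/o.png

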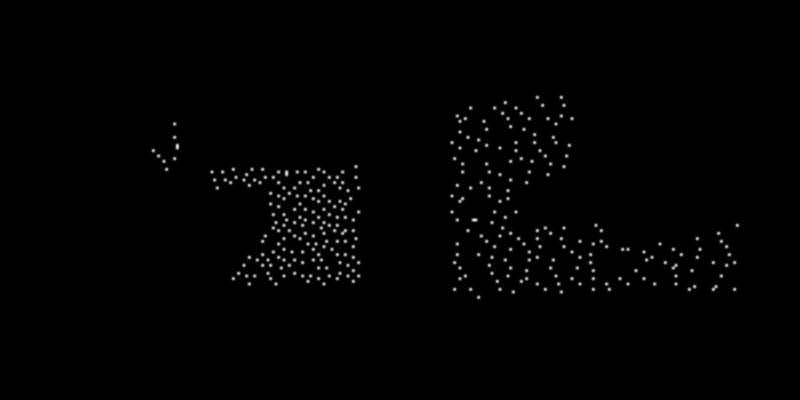

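Call:
apply_moves(motion="-0.2 0.25 1 0.6;0 0 1 0;0 0 0.7 0;0 0 0.3 0")

```text
t: 19.53
ee_pos: [546.0, 40.6, 95.6]
ee_rot: [0.686, 0.727, 0.024, -0.015]
force: [-0.5, 0.9, -3.4]
opening: 14.3
```

```bash
python3 -c "
from h import *
plan(544.7,39.5,75,1.631)"
```

```text
t 19.53 pos [546.   40.6  95.6] yaw 1.63 zaxis [ 0.011  0.054 -0.998] force [-0.5  0.9 -3.4] open 14.3
need tool cm [-0.21 -0.16  2.05] turn -0.1
```

Call:
apply_moves(motion="-0.2 -0.15 0.8 0;0 0 0.6 0;0 0 0.3 0")

```text
t: 19.78
ee_pos: [545.1, 39.0, 77.2]
ee_rot: [0.686, 0.727, 0.024, -0.014]
force: [0.0, -0.4, -3.2]
opening: 13.6
```

```bash
python3 -c "
from h import *
plan(544.7,39.5,75,1.631)"
```

```text
t 19.78 pos [545.1  39.   77.2] yaw 1.629 zaxis [ 0.012  0.054 -0.998] force [ 0.  -0.4 -3.2] open 13.6
need tool cm [ 0.04 -0.04  0.22] turn -0.1
```

Call:
apply_moves(motion="0 0 0.4 0;0 0 0.3 0;0 0 0.3 0")

```text
t: 20.03
ee_pos: [546.3, 40.4, 67.5]
ee_rot: [0.686, 0.727, 0.025, -0.014]
force: [-1.0, 4.0, 4.6]
opening: 13.5
```

```bash
python3 -c "
from h import *
plan(544.7,41,68,1.631)"
```

```text
t 20.03 pos [546.3  40.4  67.5] yaw 1.629 zaxis [ 0.014  0.056 -0.998] force [-1.   4.   4.6] open 13.5
need tool cm [ 0.07 -0.16 -0.05] turn -0.1
```

Call:
apply_moves(motion="0 0 0.1 0;0 0 0 0")

```text
t: 20.2
ee_pos: [546.3, 40.7, 67.0]
ee_rot: [0.686, 0.727, 0.025, -0.014]
force: [-2.1, -0.3, 0.7]
opening: 14.0
```

Call:
apply_moves(motion="0 0 0 0;0 0 0 0;0 0 0 0;0 0 0 0", gripper=0.2)

```text
t: 20.53
ee_pos: [548.0, 39.7, 68.0]
ee_rot: [0.686, 0.727, 0.025, -0.012]
force: [-0.3, -0.2, -0.6]
opening: 35.2
```

Call:
apply_moves(motion="0 0 -0.5 0;0 0 -2 0;0 0 -4 0;0 0 -4 0;-2 0 -4 0;-3 0 -2 0;-2 0 0 0")

```text
t: 21.12
ee_pos: [547.4, -36.5, 233.3]
ee_rot: [0.684, 0.729, 0.024, -0.013]
force: [0.3, 0.4, -0.3]
opening: 35.0
```

```bash
python3 - <<'E'
from fit import *
plan(544.7,0,220,1.631)
z=grab('wrist','w5')
p=fit('w5',[545,41,.06],h=60,name='home')
print('expected 544.7 40.8 .06')
w=world(z);th=.06
loc=(w[...,:2]-[544.7,40.8])@np.array([[np.cos(th),-np.sin(th)],[np.sin(th),np.cos(th)]])
for nm,(a,b) in dict(end=(-9,-52),corner=(-22,40),foot=(32,38),hous=(-50,0),hous2=(50,-50),ribtop=(0,0),rib2=(0,-22),rib3=(0,22)).items():
    m=(abs(loc[...,0]-a)<5)&(abs(loc[...,1]-b)<5);print(nm,m.sum(),np.nanmedian(w[m][:,2]).round(1) if m.sum() else '')
im=cv2.resize(z['p'],(800,600),interpolation=cv2.INTER_CUBIC);cv2.imwrite('pics/h.png',im[:,:,::-1])
E
```

```text
t 21.12 pos [547.4 -36.5 233.3] yaw 1.636 zaxis [ 0.013  0.053 -0.998] force [ 0.3  0.4 -0.3] open 35.0
need tool cm [ 3.59 -0.05  1.52] turn 0.3
home w5 [5.4563e+02 4.3623e+01 1.4200e-01] cost 8938.0 n 511 203 1393 ztop 60.5 rib 96.5
expected 544.7 40.8 .06
end 644 314.4
corner 104 60.6
foot 109 60.6
hous 99 60.5
hous2 116 60.8
ribtop 121 96.6
rib2 121 96.7
rib3 121 96.6
```

View pics/h.png

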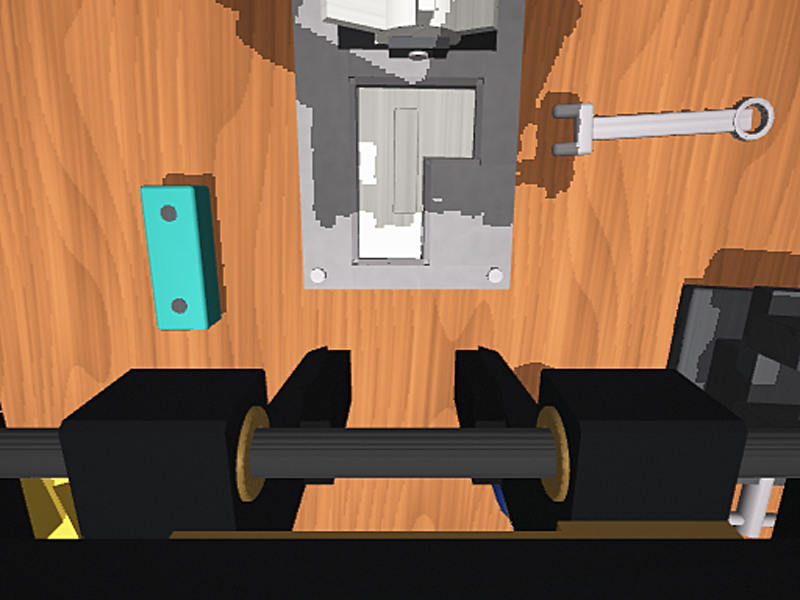

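Every plate point reads z=60.6 with the rib top at 96.6 (46+50), and the outline is evenly inside the cutout at (358..475, 87..260). The cover is home and flush. Next is the wheel angle.

```bash
cat > wheel.py <<'E'
from h import *
def wheel(n,hi=64):
    z=load(n);w=world(z);th=.06
    loc=(w[...,:2]-[544.7,40.8])@np.array([[np.cos(th),-np.sin(th)],[np.sin(th),np.cos(th)]])
    x=loc[...,0]-8;y=loc[...,1]-88;h=w[...,2]-70;r=np.hypot(x,h);a=np.arctan2(x,h)
    k=(abs(y)<15)&(h>-9)
    m=k&(r>51)&(r<hi+3);print(n,'long',m.sum(),np.percentile(a[m],[5,25,50,75,95]).round(2) if m.sum() else '')
    m=k&(r>34)&(r<50);print(' lugs',np.histogram(a[m],bins=np.arange(-1.9,1.9,.1)))
if __name__=='__main__':
    import sys
    for n in sys.argv[1:]: wheel(n)
E
python3 - <<'E'
from wheel import *
for n in('scene','w2','d3','w5'): wheel(n)
plan(500,129,150,.06)
E
```

```text
scene long 36 [-0.98 -0.95 -0.91 -0.87  1.32]
 lugs (array([ 0,  2,  0,  0,  0,  0,  0,  0,  3, 22, 28,  0,  0,  0,  0,  0,  0,
        0,  1, 15, 16, 14,  0,  0,  0,  0,  0,  0,  0, 28, 13,  3,  0,  0,
        0,  0,  5]), array([-1.90000000e+00, -1.80000000e+00, -1.70000000e+00, -1.60000000e+00,
       -1.50000000e+00, -1.40000000e+00, -1.30000000e+00, -1.20000000e+00,
       -1.10000000e+00, -1.00000000e+00, -9.00000000e-01, -8.00000000e-01,
       -7.00000000e-01, -6.00000000e-01, -5.00000000e-01, -4.00000000e-01,
       -3.00000000e-01, -2.00000000e-01, -1.00000000e-01,  1.77635684e-15,
        1.00000000e-01,  2.00000000e-01,  3.00000000e-01,  4.00000000e-01,
        5.00000000e-01,  6.00000000e-01,  7.00000000e-01,  8.00000000e-01,
        9.00000000e-01,  1.00000000e+00,  1.10000000e+00,  1.20000000e+00,
        1.30000000e+00,  1.40000000e+00,  1.50000000e+00,  1.60000000e+00,
        1.70000000e+00,  1.80000000e+00]))
w2 long 349 [-1.71 -0.94 -0.91  1.71  1.73]
 lugs (array([ 10,  44,   0,   0,   0,   0,   0,   0,  14, 141, 225,   0,   0,
         0,   0,   0,   0,   0,  53
[... 2181 characters left out ...]
0000e+00, -1.00000000e+00, -9.00000000e-01, -8.00000000e-01,
       -7.00000000e-01, -6.00000000e-01, -5.00000000e-01, -4.00000000e-01,
       -3.00000000e-01, -2.00000000e-01, -1.00000000e-01,  1.77635684e-15,
        1.00000000e-01,  2.00000000e-01,  3.00000000e-01,  4.00000000e-01,
        5.00000000e-01,  6.00000000e-01,  7.00000000e-01,  8.00000000e-01,
        9.00000000e-01,  1.00000000e+00,  1.10000000e+00,  1.20000000e+00,
        1.30000000e+00,  1.40000000e+00,  1.50000000e+00,  1.60000000e+00,
        1.70000000e+00,  1.80000000e+00]))
t 21.17 pos [547.4 -39.3 232. ] yaw 1.634 zaxis [ 0.013  0.052 -0.999] force [ 1.  -2.7  0.9] open 35.6
need tool cm [16.65 -3.82  9.  ] turn 90.2
```

Call:
apply_moves(motion="2.1 -0.9 0 0;2.1 -0.9 0 0;2.1 -0.9 0 0;2.1 -0.9 0 0;2.1 -0.9 0 0;2.1 -0.9 0 0;2.1 -0.9 0 0;2 -0.9 0 0", gripper=1)

```text
t: 21.83
ee_pos: [464.2, 122.8, 240.9]
ee_rot: [0.69, 0.724, 0.024, -0.011]
force: [0.7, -0.2, 1.0]
opening: 0.7
```

Call:
apply_moves(motion="0 0 0 7;0 0 0 7;0 0 0 7;0 0 0 7;0 0 0 7;0 0 0 7;0 0 0 7;0 0 0 7")

```text
t: 22.5
ee_pos: [458.8, 129.7, 240.9]
ee_rot: [0.952, 0.306, 0.015, -0.022]
force: [0.7, 0.4, -0.2]
opening: 0.8
```

Call:
apply_moves(motion="0 0 0 7;0 0 0 7;0 0 0 7;0 0 0 7;0 0 0 6;0 0 0 0")

```text
t: 23.0
ee_pos: [456.9, 130.8, 240.4]
ee_rot: [1.0, 0.003, 0.007, -0.026]
force: [0.0, -0.7, -0.1]
opening: 0.4
```

```bash
python3 -c "
from h import *
plan(460,124,97,0.06)"
```

```text
t 23.0 pos [456.9 130.8 240.4] yaw 0.006 zaxis [ 0.014  0.052 -0.999] force [ 0.  -0.7 -0.1] open 0.4
need tool cm [ 0.1   1.43 14.29] turn -3.1
```

Call:
apply_moves(motion="-0.2 0.7 2 -3;-0.2 0.7 2 0;0 0 2 0;0 0 2 0;0 0 2 0;0 0 1.5 0;0 0 0.8 0;0 0 0 0")

```text
t: 23.67
ee_pos: [455.8, 123.7, 113.9]
ee_rot: [0.999, 0.044, 0.011, -0.026]
force: [0.7, -0.2, 0.6]
opening: 0.6
```

```bash
python3 -c "
from h import *
plan(460,124,97,0.06)"
```

```text
t 23.67 pos [455.8 123.7 113.9] yaw 0.088 zaxis [ 0.019  0.052 -0.998] force [ 0.7 -0.2  0.6] open 0.6
need tool cm [0.38 0.1  1.7 ] turn 1.6
```

Call:
apply_moves(motion="0 0 1 1.5;0 0 0.5 0;0.5 0 0 0;1 0 0 0;1 0 0 0;1 0 0 0;0.5 0 0 0;0 0 0 0")

```text
t: 24.33
ee_pos: [483.2, 126.7, 97.9]
ee_rot: [0.999, 0.034, -0.011, -0.025]
force: [-0.7, -0.4, 1.1]
opening: 0.1
```

```bash
python3 - <<'E'
from h import *
plan(520,128,103,0.06)
E
```

```text
t 24.33 pos [483.2 126.7  97.9] yaw 0.068 zaxis [-0.024  0.048 -0.999] force [-0.7 -0.4  1.1] open 0.1
need tool cm [ 3.67  0.09 -0.59] turn 0.5
```

Call:
apply_moves(motion="0.8 0 -0.1 0;0.9 0 -0.2 0;0.8 0 -0.2 0;0.6 0 -0.1 0;0.3 0 0 0;0 0 0 0")

```text
t: 24.83
ee_pos: [481.2, 126.5, 94.8]
ee_rot: [0.997, 0.038, -0.062, -0.021]
force: [-0.5, 0.4, 0.6]
opening: 0.5
```

```bash
python3 - <<'E'
from wheel import *
plan(534,128.5,105,0.06)
grab('scene','s6');grab('side','d6');np.set_printoptions(linewidth=200)
def lugs(n):
    z=load(n);w=world(z);th=.06
    loc=(w[...,:2]-[544.7,40.8])@np.array([[np.cos(th),-np.sin(th)],[np.sin(th),np.cos(th)]])
    x=loc[...,0]-8;y=loc[...,1]-88;h=w[...,2]-70;r=np.hypot(x,h);a=np.arctan2(x,h)
    k=(abs(y)<16)&(h>0);g=z['p'].max(2)>70
    for lo,hi in((34,49),(51,66)):
        m=k&g&(r>lo)&(r<hi);print(n,lo,[(round(b,1),c) for b,c in zip(np.arange(-1.6,1.6,.1),np.histogram(a[m],np.arange(-1.6,1.7,.1))[0]) if c])
lugs('s6');lugs('d6')
E
```

```text
t 24.83 pos [481.2 126.5  94.8] yaw 0.079 zaxis [-0.125  0.038 -0.991] force [-0.5  0.4  0.6] open 0.5
need tool cm [ 5.12  0.14 -1.67] turn 1.1
s6 34 [(np.float64(-1.2), np.int64(5)), (np.float64(-1.1), np.int64(30)), (np.float64(-1.0), np.int64(15)), (np.float64(-0.2), np.int64(2)), (np.float64(-0.1), np.int64(14)), (np.float64(0.0), np.int64(29)), (np.float64(0.1), np.int64(7)), (np.float64(0.9), np.int64(30)), (np.float64(1.0), np.int64(10)), (np.float64(1.1), np.int64(1))]
s6 51 [(np.float64(-1.3), np.int64(2)), (np.float64(-1.2), np.int64(7)), (np.float64(-1.1), np.int64(27)), (np.float64(-1.0), np.int64(2)), (np.float64(1.0), np.int64(1))]
d6 34 [(np.float64(-1.2), np.int64(1)), (np.float64(-1.1), np.int64(7)), (np.float64(-1.0), np.int64(9)), (np.float64(-0.2), np.int64(3)), (np.float64(-0.1), np.int64(3)), (np.float64(0.0), np.int64(1)), (np.float64(0.7), np.int64(1)), (np.float64(0.8), np.int64(21)), (np.float64(0.9), np.int64(8)), (np.float64(1.0), np.int64(2)), (np.float64(1.1), np.int64(1)), (np.float64(1.2), np.int64(1))]
d6 51 [(np.float64(-1.2), np.int64(4)), (np.float64(-1.1), np.int64(6))]
```

```bash
python3 - <<'E'
from h import *
s=status.observe()
for k in('q','joint_vel','joint_efforts','force','ft_torque'):print(k,np.round(s[k],3))
z=load('d6');c=proj(z,[520,125,100]).astype(int)
a=z['p'][c[1]-60:c[1]+60,c[0]-80:c[0]+80];b=load('s6');c=proj(b,[520,125,100]).astype(int);b=b['p'][c[1]-60:c[1]+60,c[0]-80:c[0]+80]
cv2.imwrite('pics/i.png',cv2.resize(np.hstack([a,b]),(800,300),interpolation=cv2.INTER_CUBIC)[:,:,::-1])
E
```

```text
q [-0.006  0.27   1.826  0.041  1.169  1.47 ]
joint_vel [-0.001 -0.005  0.007  0.    -0.005  0.   ]
joint_efforts [ -0.227 -41.872 -31.458   0.507  -1.522  -0.048]
force [-6.719 -2.232  1.917]
ft_torque [-0.247  0.967  0.045]
```

View pics/i.png

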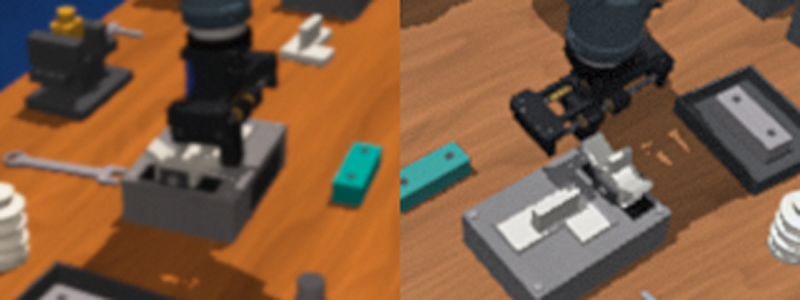

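The crops show the fingers pressing end-on against the long lug, with 6.7 N and growing tilt. The friction locks it at this lean, so I'll back off, level the tool, and push the next short lug instead.

Call:
apply_moves(motion="-1.5 0 0 0;-3 0 -1 0;-4 0 -1.5 0;-4 0 -1 0;-2 0 0 0;1 0 0 0;1 0 0 0;1 0 0 0")

```text
t: 25.6
ee_pos: [380.7, 115.8, 149.6]
ee_rot: [0.998, 0.038, -0.049, -0.021]
force: [0.0, 0.2, -0.0]
opening: 0.5
```

```bash
python3 - <<'E'
from h import *
plan(520,127.5,150,.06)
E
```

```text
t 25.6 pos [380.7 115.8 149.6] yaw 0.078 zaxis [-0.099  0.039 -0.994] force [ 0.   0.2 -0. ] open 0.5
need tool cm [13.91 -0.14 -1.37] turn 1.0
```

Call:
apply_moves(motion="1 0 0 0;1 0 0 0;1 0 0 0;1 0 0 0;1 0 0 0;1 0 -0.5 0;1 0 -0.5 0;1 0 -0.5 0")

```text
t: 26.27
ee_pos: [484.6, 121.9, 154.2]
ee_rot: [0.998, 0.037, -0.045, -0.021]
force: [0.1, -0.1, 0.3]
opening: 0.4
```

Call:
apply_moves(motion="-4 0 0 0;-4 0 0 0;-4 0 0 0;-2 0 0 0;1 0 0 0;1 0 0 0;1 0 0 0;1 0 0 0")

```text
t: 26.93
ee_pos: [401.5, 113.6, 156.8]
ee_rot: [0.998, 0.036, -0.047, -0.022]
force: [-0.3, -0.0, -0.2]
opening: 0.7
```

```bash
python3 - <<'E'
from h import *
plan(520,127.5,150,.06)
E
```

```text
t 26.93 pos [401.5 113.6 156.8] yaw 0.074 zaxis [-0.095  0.041 -0.995] force [-0.3 -0.  -0.2] open 0.7
need tool cm [11.93 -0.53 -0.39] turn 0.8
```

Call:
apply_moves(motion="1 0 -2 0;1 0 -2 0;1 0 -2 0;1 0 -2 0;1 0 -2 0;1 0 -2 0;1 0 -2 0;1 0 -2 0")

```text
t: 27.6
ee_pos: [519.1, 113.1, 306.0]
ee_rot: [0.998, 0.035, -0.05, -0.023]
force: [0.8, -0.1, 0.4]
opening: 0.6
```

Call:
apply_moves(motion="0 0 4 0;0 0 4 0;0 0 4 0;0 0 0 0")

```text
t: 27.93
ee_pos: [527.9, 117.8, 190.0]
ee_rot: [0.998, 0.035, -0.038, -0.022]
force: [-0.5, 0.0, -0.4]
opening: 0.4
```

```bash
python3 - <<'E'
from h import *
plan(520,127.5,150,.06)
E
```

```text
t 27.93 pos [527.9 117.8 190. ] yaw 0.071 zaxis [-0.078  0.042 -0.996] force [-0.5  0.  -0.4] open 0.4
need tool cm [-0.41 -0.83  4.09] turn 0.6
```

Call:
apply_moves(motion="0 -0.2 -1.5 0;0 -0.2 -1.5 0;0 -0.2 -1.5 0;0 -0.2 -1.5 0;0 0 -1.5 0;0 0 -1.5 0;0 0 -1.5 0;0 0 -1.5 0")

```text
t: 28.6
ee_pos: [551.4, 121.1, 315.9]
ee_rot: [0.998, 0.034, -0.042, -0.023]
force: [0.4, -0.7, -0.2]
opening: 0.4
```

Call:
apply_moves(motion="0 0 4.1 0;0 0 4.1 0;0 0 4.1 0;0 0 0 0;0 0 -1 0;0 0 -1.5 0;0 0 -1.5 0;0 0 -1.5 0")

```text
t: 29.27
ee_pos: [565.7, 123.6, 268.9]
ee_rot: [0.999, 0.034, -0.029, -0.022]
force: [-0.3, -0.1, -0.6]
opening: 0.4
```

Call:
apply_moves(motion="0 0 -1.5 0;0 0 -1.5 0;0 0 -1.5 0;0 0 -1.5 0;0 0 4.1 0;0 0 4.1 0;0 0 4.1 0;0 0 0 0")

```text
t: 29.93
ee_pos: [587.0, 125.1, 255.0]
ee_rot: [0.999, 0.034, 0.001, -0.021]
force: [-0.7, 0.2, -1.2]
opening: 0.3
```

```bash
python3 - <<'E'
from h import *
plan(520,127.5,150,.06)
E
```

```text
t 29.93 pos [587.  125.1 255. ] yaw 0.069 zaxis [ 0.     0.042 -0.999] force [-0.7  0.2 -1.2] open 0.3
need tool cm [-6.7  -0.26 10.5 ] turn 0.5
```

Call:
apply_moves(motion="-1.5 -0.1 0 0.5;-1.5 -0.1 0 0;-1.5 -0.1 0 0;-1.2 0 0 0;-0.5 0 1 0;0 0 1.5 0;0 0 1.5 0;0 0 1.5 0")

```text
t: 30.6
ee_pos: [542.3, 125.7, 233.6]
ee_rot: [0.999, 0.03, 0.021, -0.02]
force: [-0.1, -0.1, -1.1]
opening: 0.4
```

```bash
python3 - <<'E'
from h import *
plan(525,128,101,.06)
E
```

```text
t 30.6 pos [542.3 125.7 233.6] yaw 0.059 zaxis [ 0.041  0.042 -0.998] force [-0.1 -0.1 -1.1] open 0.4
need tool cm [-2.29  0.18 13.18] turn -0.1
```

Call:
apply_moves(motion="-0.9 0 1 0;-0.8 0.1 1.2 0;-0.8 0.1 1.2 0;-0.3 0 1.2 0;0 0 1.2 0;0 0 1.2 0;0 0 1.2 0;0 0 1.2 0")

```text
t: 31.27
ee_pos: [529.3, 125.4, 139.8]
ee_rot: [0.999, 0.029, 0.027, -0.02]
force: [-0.2, 0.6, 0.5]
opening: 0.8
```

```bash
python3 - <<'E'
from h import *
plan(525,128,101,.06)
E
```

```text
t 31.27 pos [529.3 125.4 139.8] yaw 0.057 zaxis [ 0.053  0.042 -0.998] force [-0.2  0.6  0.5] open 0.8
need tool cm [-0.63 -0.13  3.86] turn -0.2
```

Call:
apply_moves(motion="-0.5 0 0.8 0;-0.3 -0.1 0.8 0;0 -0.1 0.8 0;0 0 0.6 0;0 0 0.3 0")

```text
t: 31.68
ee_pos: [524.7, 128.5, 103.0]
ee_rot: [0.999, 0.029, 0.027, -0.02]
force: [0.2, 0.0, 0.1]
opening: -0.0
```

```bash
python3 - <<'E'
from h import *
plan(525,128,101,.06)
E
```

```text
t 31.68 pos [524.7 128.5 103. ] yaw 0.057 zaxis [ 0.053  0.042 -0.998] force [0.2 0.  0.1] open -0.0
need tool cm [0.02 0.06 0.2 ] turn -0.2
```

Call:
apply_moves(motion="0.7 0 0 0;0.8 0 0.05 0;0.8 0 0.05 0;0.8 0 0.05 0;0.5 0 0 0")

```text
t: 32.1
ee_pos: [562.1, 131.0, 102.9]
ee_rot: [0.999, 0.029, 0.025, -0.02]
force: [-1.4, -1.1, -0.3]
opening: 0.3
```

```bash
cat >> wheel.py <<'E'
def lugs(n):
    z=load(n);w=world(z);th=.06
    loc=(w[...,:2]-[544.7,40.8])@np.array([[np.cos(th),-np.sin(th)],[np.sin(th),np.cos(th)]])
    x=loc[...,0]-8;y=loc[...,1]-88;h=w[...,2]-70;r=np.hypot(x,h);a=np.arctan2(x,h)
    k=(abs(y)<16)&(h>0);g=z['p'].max(2)>70
    for lo,hi in((34,49),(51,66)):
        m=k&g&(r>lo)&(r<hi);print(n,lo,*[(float(round(b,1)),int(c)) for b,c in zip(np.arange(-1.6,1.6,.1),np.histogram(a[m],np.arange(-1.6,1.7,.1))[0]) if c])
E
python3 - <<'E'
from wheel import *
plan(563,130,102,.06)
grab('side','d7');lugs('d7');grab('scene','s7');lugs('s7')
E
```

```text
t 32.1 pos [562.1 131.  102.9] yaw 0.057 zaxis [ 0.048  0.042 -0.998] force [-1.4 -1.1 -0.3] open 0.3
need tool cm [0.08 0.11 0.09] turn -0.2
d7 34 (-1.5, 2) (-1.4, 13) (-1.3, 15) (-0.4, 9) (-0.3, 2) (0.0, 1) (0.5, 1) (0.6, 8) (0.8, 1) (1.5, 1)
d7 51 (-0.4, 13) (-0.3, 7) (0.3, 1) (0.4, 1)
s7 34 (-0.2, 3) (0.2, 1) (0.3, 1) (0.4, 1) (0.5, 2) (0.6, 10) (0.7, 17) (0.8, 6)
s7 51 (0.3, 1) (0.4, 2) (0.7, 1) (0.8, 1)
```

Call:
apply_moves(motion="-0.2 0 -1 0;0 0 -2 0;0 0 -2 0;0 0 -1.5 0;-1.5 0 -0.5 0;-1.5 0 0 0;-1.5 0 0 0;-1 0 0 0")

```text
t: 32.87
ee_pos: [505.2, 124.0, 181.2]
ee_rot: [0.999, 0.029, 0.033, -0.02]
force: [-0.3, 0.2, 0.2]
opening: -0.1
```

```bash
python3 - <<'E'
from wheel import *
plan(502,126,112,.06)
E
```

```text
t 32.87 pos [505.2 124.  181.2] yaw 0.057 zaxis [ 0.065  0.042 -0.997] force [-0.3  0.2  0.2] open -0.1
need tool cm [-0.77  0.05  6.89] turn -0.2
```

Call:
apply_moves(motion="-0.5 0 1 0;-0.3 0 1.2 0;0 0 1.2 0;0 0 1.2 0;0 0 1.2 0;0 0 0.6 0;0 0 0.2 0")

```text
t: 33.45
ee_pos: [503.2, 126.5, 116.8]
ee_rot: [0.999, 0.029, 0.04, -0.02]
force: [-0.2, 0.6, -0.7]
opening: 0.3
```

```bash
python3 - <<'E'
from wheel import *
plan(530,127.7,112,.06)
E
```

```text
t 33.45 pos [503.2 126.5 116.8] yaw 0.057 zaxis [ 0.079  0.042 -0.996] force [-0.2  0.6 -0.7] open 0.3
need tool cm [2.64 0.06 0.69] turn -0.2
```

Call:
apply_moves(motion="0.6 0 0.2 0;0.6 0 0.2 0;0.5 0 0.1 0;0.4 0 0 0;0.3 0 0 0;0 0 0 0")

```text
t: 33.95
ee_pos: [531.1, 128.3, 114.8]
ee_rot: [0.999, 0.029, 0.041, -0.02]
force: [-1.0, -0.2, -1.3]
opening: 0.5
```

```bash
python3 - <<'E'
from wheel import *
plan(532,127.7,112,.06)
grab('side','d8');lugs('d8');grab('scene','s8');lugs('s8')
E
```

```text
t 33.95 pos [531.1 128.3 114.8] yaw 0.057 zaxis [ 0.081  0.042 -0.996] force [-1.  -0.2 -1.3] open 0.5
need tool cm [0.07 0.07 0.28] turn -0.2
d8 34 (-1.2, 7) (-1.1, 14) (-1.0, 7) (-0.4, 1) (-0.2, 5) (-0.1, 2) (0.0, 1) (0.8, 19) (0.9, 10) (1.0, 3)
d8 51 (-0.5, 4) (-0.2, 4) (-0.1, 6) (0.0, 2)
s8 34 (-1.3, 3) (-1.2, 1) (-1.1, 11) (-1.0, 9) (-0.2, 3) (-0.1, 3) (0.0, 22) (0.1, 7) (0.8, 1) (0.9, 25) (1.0, 9) (1.1, 1)
s8 51 (-0.5, 1) (-0.4, 1) (-0.2, 11) (-0.1, 15) (0.0, 26) (0.9, 2) (1.0, 2)
```

Call:
apply_moves(motion="-1 0 0 0;-1.5 0 -1 0;-1.5 0 -2 0;-1 0 -3 0;-2 0 -3 0;-2 0 -3 0;0 0 -1 0;0 0 0 0")

```text
t: 34.72
ee_pos: [420.2, 117.2, 238.7]
ee_rot: [0.999, 0.029, 0.039, -0.02]
force: [0.1, 0.8, 0.6]
opening: 0.6
```

```bash
python3 - <<'E'
from wheel import *
plan(480,127,250,.06)
z=grab('wrist','w9');grab('scene','s9');grab('side','d9')
for n in('w9','s9','d9'): lugs(n)
w=world(z);m=lambda x,y,r:(abs(w[...,0]-x)<r)&(abs(w[...,1]-y)<r)
k=m(540,30,70)&(w[...,2]>90)&(w[...,2]<100);print('rib',np.nanmedian(w[k],0),k.sum())
s=world(load('s9'));k=(abs(s[...,0]-540)<30)&(abs(s[...,1]-366)<12)&(s[...,2]<80);print('anode',np.nanmedian(s[k][:,2]),k.sum())
cv2.imwrite('pics/j.png',cv2.resize(load('w9')['p'],(800,600),interpolation=cv2.INTER_CUBIC)[:,:,::-1])
E
```

```text
t 34.72 pos [420.2 117.2 238.7] yaw 0.057 zaxis [ 0.077  0.041 -0.996] force [0.1 0.8 0.6] open 0.6
need tool cm [ 6.1  -0.66 -0.62] turn -0.2
w9 34 (-1.3, 3) (-1.2, 85) (-1.1, 313) (-1.0, 168) (-0.2, 99) (0.8, 562) (0.9, 94) (1.0, 24)
w9 51 (-0.2, 166) (-0.1, 307)
s9 34 (-1.3, 1) (-1.2, 2) (-1.1, 23) (-1.0, 11) (-0.2, 4) (-0.1, 1) (0.0, 20) (0.1, 9) (0.9, 23) (1.0, 6) (1.1, 3)
s9 51 (-0.2, 1) (-0.1, 18) (0.0, 22) (0.9, 2) (1.0, 3)
d9 34 (-1.2, 8) (-1.1, 12) (-1.0, 9) (-0.2, 13) (-0.1, 4) (0.0, 2) (0.7, 1) (0.8, 15) (0.9, 15) (1.0, 3)
d9 51 (-0.2, 11) (-0.1, 19) (0.0, 3)
rib [544.77169352  41.05966155  96.43177799] 1191
anode 35.357869735297186 96
```

View pics/j.png

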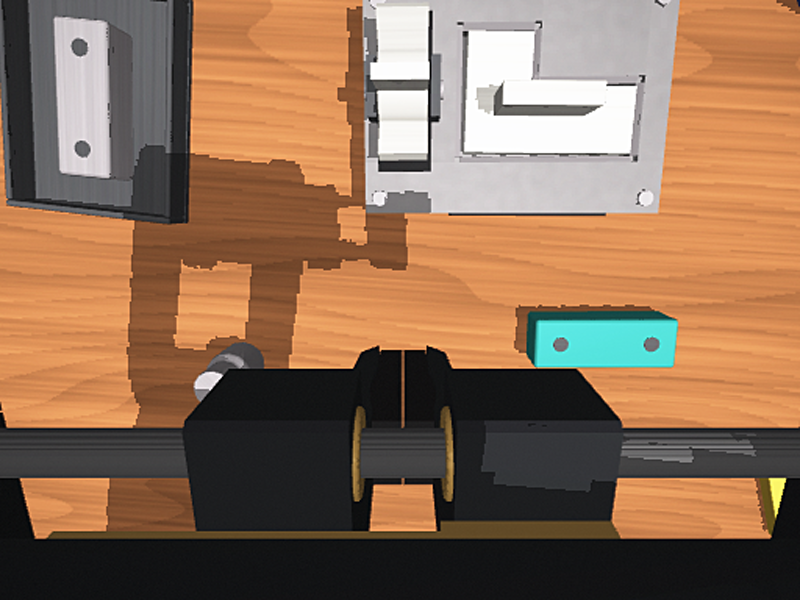

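```bash
python3 - <<'E'
from wheel import *
for n in('w9','s9','d9'):
    z=load(n);w=world(z);th=.06
    loc=(w[...,:2]-[544.7,40.8])@np.array([[np.cos(th),-np.sin(th)],[np.sin(th),np.cos(th)]])
    x=loc[...,0]-8;y=loc[...,1]-88;h=w[...,2]-70
    k=(abs(y)<13)&(h>33)&(abs(x)<25)
    f=k&(h<58);c=np.polyfit(h[f],x[f],1);t=k&(h>59)
    print(n,f.sum(),'slope ang',np.arctan(c[0]).round(3),'offs at h=0',c[1].round(1),'x@h45',np.polyval(c,45).round(1),'top edge',t.sum(),np.percentile(x[t],[5,50,95]).round(1) if t.sum() else '',h[k].max().round(1))
E
```

```text
w9 154 slope ang -0.072 offs at h=0 -3.5 x@h45 -6.7 top edge 362 [-7.9 -4.3 -0.5] 64.6
s9 38 slope ang 0.002 offs at h=0 3.0 x@h45 3.1 top edge 17 [-5.5 -0.5  2.9] 62.9
d9 24 slope ang -0.048 offs at h=0 -3.0 x@h45 -5.1 top edge 15 [-7.3 -2.9  0.5] 63.2
```

```bash
python3 -c "
from h import *
print(finish_job())"
```

```text
the job is handed in; nothing more can be done
None
```

I finished all three steps and handed the job in at about 35 s of the 72 s. `finish_job` reports no verdict, so the results below are my own last checks.

- **Anode:** It lies flat and released near the middle of the tray. Its top reads z of about 35 mm, and the expected height is about 37 mm.
- **Cover:** The matching cover sits flush in the cutout. The plate reads 60.6 mm, level with the housing top, and the rib top is at about 96.5 mm (46+50). The rib centre is within about 0.5 mm of the pocket. One automatic outline fit failed because the cover and housing tops are level, so I judged the fit from the heights and the picture.
- **Wheel:** The long lug stands at about -0.07 rad by the wrist camera (limit 0.17). The other two views gave between -0.05 and 0.
- **Problem on the way:** My first push on the wheel jammed end-on against the long lug at 6.7 N and turned the wheel about 0.1 rad the wrong way. I backed off and levelled the tool. I then pushed the next short lug, and finished from behind the long one.
- **Bystanders:** I moved nothing else on purpose and noticed nothing displaced in the pictures, but I did not measure the bystanders at the end. The gripper was clear of everything when I handed in.

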